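# Unscrew the jam jar's red lid and park it on the trivet

### The arm

A 6-joint arm with a two-finger parallel gripper is mounted at the origin on the work surface. World frame = base frame: x ahead of the robot, y to its left, z up, the work surface at z = 0. Lengths are in m, angles in rad, forces in N, time in s.
With the tool pointing down it reaches from about 0.35 to 0.975 m from the base axis. Payload 4.9 kg.
Tool frame: the origin (TCP) lies midway between the tips of the shut fingers; the grasp point (between the pads) lies 19 mm behind it (manip.hold_point_z is the distance from the TCP to the grasp point, in m); z points along the fingers, y is the line along which they close (so a half turn about z gives the same grasp; the last joint's range is limited). The gripper opens to 85 mm and grips with 20 to 120 N. Pads are 22 mm wide; open, the fingers measure 114 mm over their backs; the gripper's body (76 mm by 85 mm) begins 54 mm behind the grasp point. The pads swing forward as they close: fully open they stand 13 mm farther back than shut.
Start: joints at [1.187, 0.053, 1.613, -0, 1.476, -0.119], TCP at [0.164, 0.603, 0.231] pointing down, gripper open.
Joint ranges: [-3.01, 3.01], [-1.01, 2.22], [0.06, 2.58], [-1.02, 4.17], [0.09, 2.62], [-3.14, 3.14]. Speed limits (rad/s): [2.57, 2.57, 3.14, 3.14, 3.14, 3.14].

### API

Orientations are given as a unit quaternion [w, x, y, z].
In Python, from plant import manip gives the robot as it stands. The module is installed in compiled form; this text tells all that it offers.
- The arm moves only by the shell command python3 -m jog 'ROWS' [OPENING]. ROWS is JSON, one flat list of numbers, 6 for each row, row after row: the shift along the tool's x, y, z in units of 0.1 m (1.0 is 0.1 m), then the turn, a rotation vector about the tool's x, y, z in units of 180 degrees (1.0 is 180 degrees). A call has 1 to 8 rows; each row is the pose to reach, as a shift and turn from the pose commanded when the call began, along the tool's axes at that moment, turning the shorter way round; what a row does not reach only later rows make up. A row lasts 1/8 s, in which the tool goes at most 62.5 mm and 10.7 degrees, less where a joint would pass 70% of its speed; a pose out of reach is approached as far as the arm can. A call with a number of a shift or a turn outside -1 to 1 is refused whole. A call with a gripper value outside its range is refused whole. OPENING is the finger opening in mm, from 0 to 85.4, set as the call begins (- or left out, the last holds). The fingers move at their own pace and stop on an object; the grip force is fixed at half the most. Time passes only in rows, so rows that repeat a pose let the fingers close. It gives the time, the measured TCP pose, the force, the opening and the grip force at its end, in the units of the state.
- manip.state(): the state, without advancing time (a new reading comes with each control period).
- manip.grab_frame(name): name is "scene" or "top"; returns a dict with "img" (384x512x3 uint8, blue, green, red), "z_map" (384x512 float32, m along the optical axis (not along the pixel's ray), 0 where there is no reading), "fx", "fy", "cx", "cy" (pixels), "xyz" and "attitude" of the camera in the world. Camera axes: x right, y up, looking along -z (the intrinsics and any distortion apply to the point x, -y, -z); pixel columns grow to the right and rows downward; lengths in m; the calibration is good to about 2 mm. A picture is of the moment at which its call begins.
- manip.job_done(): hands the job in; it is judged then, once.
The state is a dict: "time": time; "joint_pos": joint angles; "joint_vel": joint speeds; "joint_efforts": joint torques, N m; "tool_pos": TCP position; "tool_rot": TCP orientation; "contact_force": force on the tool from outside, world axes, zero at the start; "ft_torque": the same for the moment, N m; "gripper_width": opening from 0.0 (shut) to 1.0 (fully open); "grasp_force": force on a finger pad.
Only numpy, scipy, OpenCV 4.12 (cv2) and the standard library are available. Lean on these libraries where they do the work, as an engineer would, in place of code of your own. Each camera call takes 0.05 s, during which the arm holds its last target. There are 200 camera calls.

### The job

Open the jam jar: unscrew its red lid counter-clockwise until it is free (about a third of a turn, more than one twist of the wrist, so let go and take a fresh grip in between as needed), lift it off, and set it down gently on the gray trivet, open side down, wholly on the trivet. Leave the honey jar's yellow lid alone.

Things in the scene. Friction and masses are not known exactly. Their poses are not given: they have to be found in the camera images.
- red_lid: Red screw lid, 62 mm across, 34 high, 60 g. Origin: centre of its open underside; z up, x along the white stripe across its top. Turns stiffly (0.1 N m), stays as left. Starts 110 to 128 deg short, counter-clockwise from above, of its stripe meeting the jar's two white ticks. Within 15 deg of that it is free, pops up 4 mm and lifts straight off, clear 30 mm up; 19 deg beyond is a stop.
- jam_jar: Square glass jar of red jam, 80 mm wide, held fast in a fixed black rubber cradle 100 x 100 x 34 mm. Origin: underside centre, on the lid's axis, at table height; z up, x along the line of the two white ticks on its shoulder (either end counts). Shoulder 66 mm above the table; screwed-on lid's underside 80 mm, top 114 mm above it.
- trivet: Flat round gray silicone trivet with a ring of dark dimples, 160 mm across, 8 mm thick, fixed to the table. Origin: centre of its underside, at table height.
- yellow_lid: Yellow lid, otherwise like the red one, on the honey jar, an identical jar and cradle with amber honey. To be left alone. Origin: centre of its open underside.
There are look-alikes about, which are no part of the job. Of the things like the red_lid, leave any that is black; of the rest the larger one is meant. Of the things that look like the trivet, the middle-sized one is meant.

How it is judged:
By the outcome, as a careful person would: the job done as asked, in the order asked, and still so for the second after the job is handed in, with the robot touching nothing.
It also fails if it takes over 51 s, if anything falls off the work surface, if the arm or the gripper's body presses on something with over 40 N, if the wrist force passes 120 N, or if a joint passes its speed limit or range.

## Working session

There is one attempt and no reset: what is moved stays moved. The work goes in short steps, Python scripts to look and compute and a shell command to move; the robot and the scene stay as the last step left them, time stands still between calls to the robot, and variables do not carry over. Pictures are saved under pics/ and viewed, at most 10 in all, crops included, and the job is handed in when it is done.

```bash
mkdir -p pics; cat > h.py <<'E'
import numpy as np, cv2, pickle
from plant import manip
from scipy.spatial.transform import Rotation as R
def grab(n):
    f=manip.grab_frame(n); pickle.dump(f,open(n+'.pkl','wb')); return f
def load(n): return pickle.load(open(n+'.pkl','rb'))
def rot(q): return R.from_quat([q[1],q[2],q[3],q[0]])
def pt(f,u,v,d=None):
    d=f['z_map'][int(round(v)),int(round(u))] if d is None else d
    c=np.array([(u-f['cx'])/f['fx']*d,-(v-f['cy'])/f['fy']*d,-d])
    return rot(f['attitude']).apply(c)+f['xyz']
def ptz(f,u,v,z):  # ray hit plane z
    a=pt(f,u,v,1.)-np.array(f['xyz']); return np.array(f['xyz'])+a*(z-f['xyz'][2])/a[2]
E
python3 - <<'E'
from h import *
a=[]
for n in('scene','top'):
    f=grab(n); print({k:f[k] for k in f if k not in('img','z_map')}); cv2.imwrite(f'pics/{n}1.png',cv2.resize(f['img'],(768,576)))
print(manip.state(),manip.hold_point_z)
E
```

```text
{'fx': 379.0030024158682, 'fy': 379.0030024158682, 'cx': 253.4886426218237, 'cy': 191.22698041789948, 'xyz': array([1.22553064, 0.03921581, 0.89494127]), 'attitude': array([0.59175972, 0.21961644, 0.28011378, 0.72327403])}
{'fx': 407.28700097062426, 'fy': 407.28700097062426, 'cx': 249.9090132885746, 'cy': 189.83984379564941, 'xyz': array([ 0.46488739, -0.10798438,  1.18149229]), 'attitude': array([-0.70272895, -0.02202733,  0.024036  ,  0.71071027])}
{'time': 0.1, 'joint_pos': array([ 1.18700701e+00,  5.33280102e-02,  1.61411785e+00,  1.32143691e-05,
        1.47600948e+00, -1.19014878e-01]), 'joint_vel': array([ 2.63649902e-03,  7.56996898e-04, -3.04160742e-03, -4.67280380e-04,
        1.43467720e-04, -4.66414093e-05]), 'joint_efforts': array([ 5.42353773e-04, -3.94899380e+01, -3.71364498e+01, -2.65323609e-05,
        3.95374722e-03,  2.99665180e-05]), 'tool_pos': array([0.16335514, 0.60270552, 0.23018612]), 'tool_rot': array([-2.38052753e-04,  1.32001417e-01,  9.91249090e-01, -9.00428206e-04]), 'contact_force': array([ 0.66645505, -0.04981657,  0.00863411]), 'ft_torque': array([-0.05238742, -0.02381311,  0.00563069]), 'grasp_force': 0.0, 'gripper_width': 0.9998239077163307} 0.0187
```

View pics/top1.png

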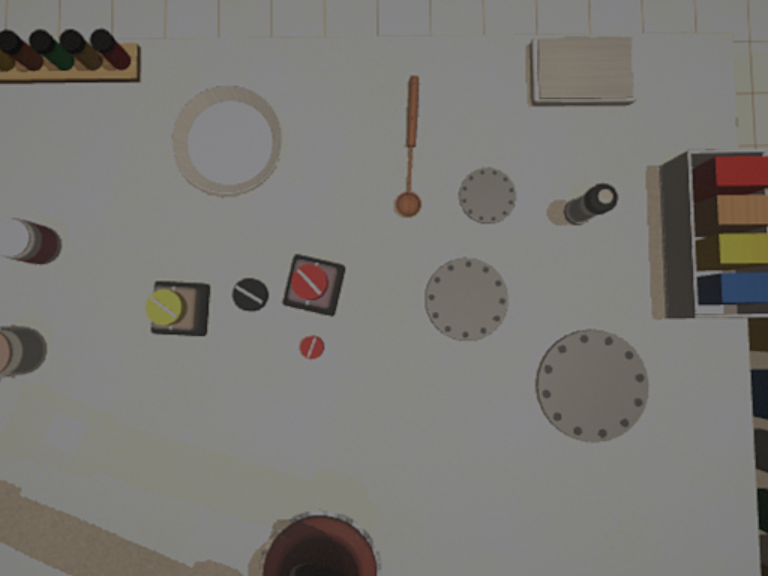

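View pics/scene1.png

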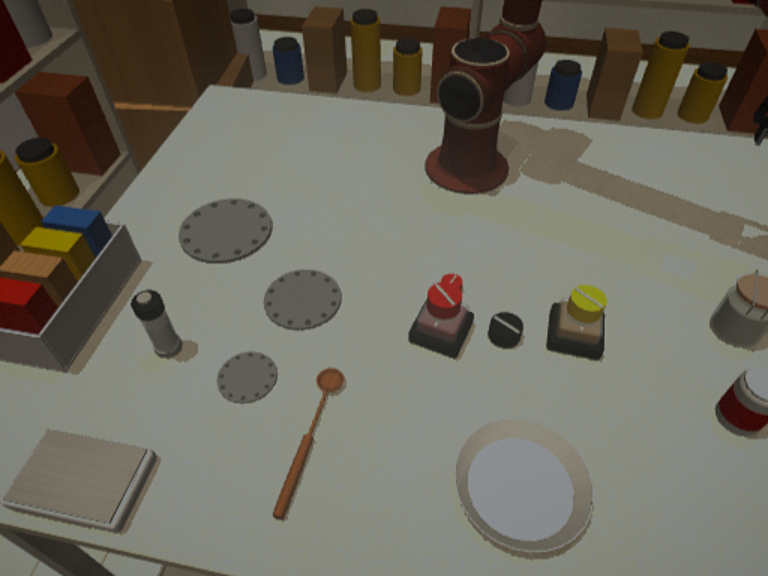

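The top view shows the red lid on its jar at about (310,282) and the middle trivet at (466,299), in 768-wide pixels. A loose black lid is at (250,294) and a small red one at (312,347). The scene view agrees. Next I'll enlarge the jar in both views.

```bash
python3 - <<'E'
from h import *
t=load('top'); s=load('scene')
a=cv2.resize(t['img'][160:220,180:240],None,fx=9,fy=9,interpolation=cv2.INTER_CUBIC)[:, :396+144]
b=cv2.resize(s['img'][175:245,265:320],None,fx=9*60/70,fy=9*60/70,interpolation=cv2.INTER_CUBIC)
a=cv2.resize(a,(400,400)); b=cv2.resize(b,None,fx=400/540,fy=400/540)
b=b[:400]; c=np.hstack([a,cv2.resize(b,(int(b.shape[1]),400))]); c=cv2.convertScaleAbs(c,alpha=1.6)
print(c.shape); cv2.imwrite('pics/crop.png',c)
# lid circle/ trivet fits by colour
for f in(t,):
    img=f['img'].astype(int); B,G,Rr=img[...,0],img[...,1],img[...,2]
    m=np.zeros(B.shape,np.uint8); m[160:220,180:240]=((Rr>1.8*G)&(Rr>110))[160:220,180:240]
    n,l,st,ce=cv2.connectedComponentsWithStats(m); 
    for i in range(1,n):
        if st[i,4]>30: u,v=ce[i]; print('red',st[i],ce[i],pt(f,u,v),ptz(f,u,v,.114))
for u0,v0,r in((311,199,32),):
    g=cv2.cvtColor(t['img'],6); print(g[v0,u0],g[v0,u0+40])
    m=np.zeros_like(g); m[v0-r:v0+r,u0-r:u0+r]=(g<(int(g[v0,u0])+int(g[v0+24,u0+24]))/2)[v0-r:v0+r,u0-r:u0+r]
    c=max(cv2.findContours(m,0,1)[0],key=cv2.contourArea); e=cv2.fitEllipse(cv2.convexHull(c)); print(e, ptz(t,*e[0],.008))
E
```

```text
(400, 714, 3)
red [199 176  18  18 171] [209.48538012 183.1871345 ] [ 0.55262657 -0.00606591  0.12136314] [ 0.55323596 -0.00535804  0.114     ]
red [194 181  18  18 177] [201.05649718 191.14689266] [0.53273004 0.01725391 0.1106832 ] [0.5325199  0.01686599 0.114     ]
111 133
((310.3399963378906, 199.19540405273438), (55.67551803588867, 56.34621047973633), 136.81707763671875) [ 0.51244233 -0.28572753  0.008     ]
```

View pics/crop.png

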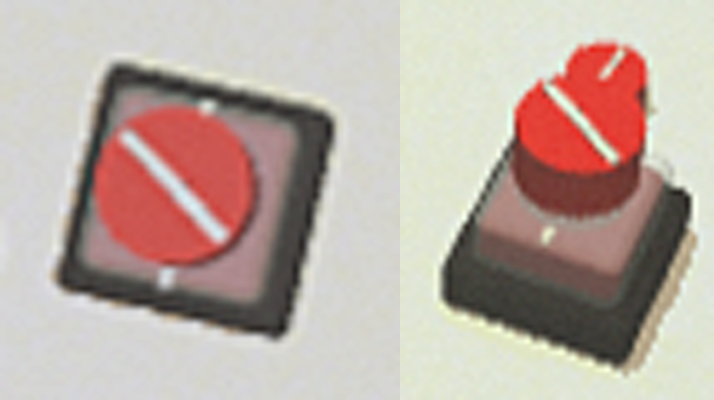

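The crop shows the lid centred at about (174,185), the stripe running (124,135) to (224,240), and the ticks at (207,106) and (166,278).

```bash
cat >> h.py <<'E'
def delta(p,yaw=None,s=None):
    s=s or manip.state(); r=rot(s['tool_rot']); y=r.apply([0,1,0]); w=np.degrees(np.arctan2(y[1],y[0]))
    print('pos',np.round(s['tool_pos'],4),'yawY',round(w,1),'tilt',np.round(r.apply([0,0,1]),4),'shift units',np.round(r.inv().apply(np.array(p)-s['tool_pos'])*10,3),
      'turn', None if yaw is None else round(-(yaw-w)/180,3),'j',np.round(s['joint_pos'],2))
E
python3 - <<'E'
from h import *
t=load('top'); s=load('scene')
P=lambda x,y,z: ptz(t,180+x/6.667-.5,160+y/6.667-.5,z)
a,b=P(124,135,.114),P(224,240,.114); c,d=P(207,106,.066),P(166,278,.066)
print('lid',P(174,185,.114),(a+b)/2,'ticks mid',(c+d)/2)
A=lambda p,q:np.degrees(np.arctan2(*(q-p)[1::-1]))
print(A(a,b),A(c,d),(A(c,d)-A(a,b))%180)
# scene: lid top centre px in crop (580,125)
k=400/70; u,v=265+(580-400)/k-.5,175+125/k-.5; print('scene lid',ptz(s,u,v,.114),'trivet',ptz(s,303/1.5-.3,299/1.5-.3,.008))
delta([.543,.006,.26],-66)
E
```

```text
lid [0.54264651 0.00490155 0.114     ] [0.54168448 0.00492963 0.114     ] ticks mid [0.54327008 0.0048277  0.066     ]
-136.91004541234759 166.34365417291176 123.25369958525937
scene lid [0.54272978 0.00464102 0.114     ] trivet [ 0.51643319 -0.28369474  0.008     ]
pos [0.1634 0.6027 0.2302] yawY 74.8 tilt [-7.0e-04 -1.7e-03 -1.0e+00] shift units [-5.226 -4.766 -0.291] turn 0.782 j [ 1.19  0.05  1.61  0.    1.48 -0.12]
```

```bash
for i in 1 2; do :; done; python3 -m jog '[-1,-0.91,-0.3,0,0,0,-1,-0.91,-0.3,0,0,0,-1,-0.91,-0.3,0,0,0,-1,-0.91,-0.3,0,0,0]' && python3 -m jog '[-1,-0.91,0,0,0,0,-1,-0.91,0,0,0,0,-1,-0.91,0,0,0,0,-1,-0.91,0,0,0,0]' && python3 -m jog '[-1,-0.91,0,0,0,0,-1,-0.91,0,0,0,0,-1,-0.91,0,0,0,0,-1,-0.91,0,0,0,0]'
```

```text
time: 0.6
tool_pos: [0.2366, 0.4889, 0.2613]
tool_rot: [-0.0, 0.133, 0.991, 0.0]
contact_force: [0.4, -1.1, -0.6]
gripper_width: 1.001
grasp_force: 0.0
time: 1.1
tool_pos: [0.3087, 0.3757, 0.2608]
tool_rot: [-0.001, 0.132, 0.991, 0.0]
contact_force: [-1.0, 0.6, 0.2]
gripper_width: 1.003
grasp_force: 0.0
time: 1.6
tool_pos: [0.3814, 0.2623, 0.2611]
tool_rot: [-0.001, 0.132, 0.991, 0.0]
contact_force: [-0.4, -0.8, -0.0]
gripper_width: 1.001
grasp_force: 0.0
```

```bash
python3 -m jog '[-1,-0.91,0,0,0,0,-1,-0.91,0,0,0,0,-1,-0.91,0,0,0,0,-1,-0.91,0,0,0,0]' && python3 -m jog '[-1,-0.91,0,0,0,0,-1,-0.91,0,0,0,0,-1,-0.91,0,0,0,0,-1,-0.91,0,0,0,0]' && python3 -m jog '[0,0,0,0,0,0.39,0,0,0,0,0,0.39,0,0,0,0,0,0.39,0,0,0,0,0,0.39,0,0,0,0,0,0.39,0,0,0,0,0,0.39,0,0,0,0,0,0.39]' && python3 -m jog '[0,0,0,0,0,0.39,0,0,0,0,0,0.39,0,0,0,0,0,0.39,0,0,0,0,0,0.39,0,0,0,0,0,0.39,0,0,0,0,0,0.39,0,0,0,0,0,0.39,0,0,0,0,0,0.39]' >/dev/null; python3 -c "
from h import *
delta([.5427,.0048,.16],-66)"
```

```text
time: 2.1
tool_pos: [0.4541, 0.1486, 0.2611]
tool_rot: [-0.001, 0.131, 0.991, 0.0]
contact_force: [-0.1, 0.1, 0.1]
gripper_width: 1.001
grasp_force: 0.0
time: 2.6
tool_pos: [0.5268, 0.0349, 0.2611]
tool_rot: [-0.001, 0.131, 0.991, 0.0]
contact_force: [-0.3, 0.7, 1.5]
gripper_width: 1.0
grasp_force: 0.0
time: 3.48
tool_pos: [0.5262, 0.036, 0.2615]
tool_rot: [-0.0, 0.678, 0.735, 0.0]
contact_force: [-0.0, 0.3, -0.1]
gripper_width: 1.001
grasp_force: 0.0
pos [0.5263 0.0355 0.2614] yawY -65.3 tilt [ 1.e-04  6.e-04 -1.e+00] shift units [0.02  0.348 1.014] turn 0.004 j [-0.07 -0.2   1.8   0.    1.54  1.07]
```

```bash
python3 -m jog '[0.02,0.345,0.4,0,0,0,0.02,0.345,1,0,0,0,0.02,0.345,1,0,0,0,0.02,0.345,1,0,0,0,0.02,0.345,1,0,0,0]'; python3 - <<'E'
from h import *
delta([.5427,.0048,.076],-66)
f=grab('scene'); g=grab('top')
a=cv2.resize(f['img'][130:250,230:350],(400,400),interpolation=2); b=cv2.resize(g['img'][140:230,160:250],(400,400),interpolation=2)
cv2.imwrite('pics/ap.png',cv2.convertScaleAbs(np.hstack([a,b]),alpha=1.5))
E
```

```text
time: 5.1
tool_pos: [0.5451, 0.0029, 0.165]
tool_rot: [0.001, 0.977, 0.212, 0.003]
contact_force: [-0.4, 0.5, 0.2]
gripper_width: 0.999
grasp_force: 0.0
pos [0.5451 0.0029 0.165 ] yawY -65.5 tilt [ 5.8e-03 -7.0e-04 -1.0e+00] shift units [-0.018 -0.03   0.89 ] turn 0.003 j [-0.13 -0.09  1.87  0.    1.36  1.01]
```

View pics/ap.png

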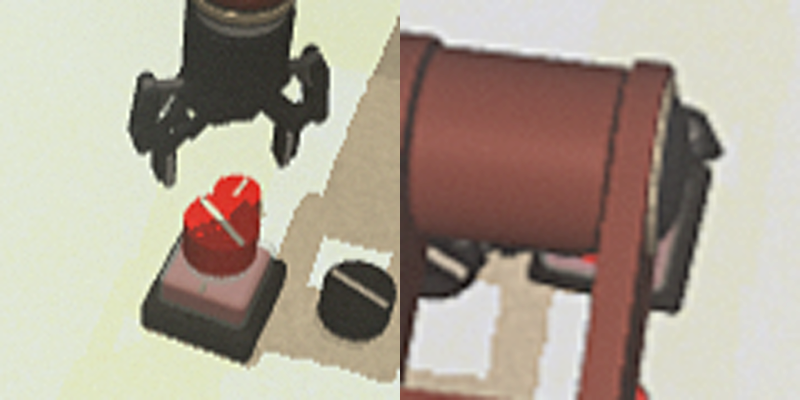

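The view shows the open fingers straddling the lid, clear on both sides. I'll descend.

```bash
python3 -m jog '[-0.005,-0.005,0.3,0,0,0,-0.005,-0.005,0.6,0,0,0,-0.005,-0.005,0.85,0,0,0,-0.005,-0.005,0.85,0,0,0,-0.005,-0.005,0.85,0,0,0,-0.005,-0.005,0.85,0,0,0]'; python3 -c "
from h import *
delta([.5427,.0048,.076],-66)"
```

```text
time: 5.95
tool_pos: [0.5439, 0.0027, 0.0784]
tool_rot: [0.001, 0.977, 0.212, 0.002]
contact_force: [0.2, -0.4, -0.5]
gripper_width: 1.002
grasp_force: 0.0
pos [0.5439 0.0027 0.0784] yawY -65.6 tilt [ 3.4e-03 -4.0e-04 -1.0e+00] shift units [-0.002 -0.024  0.024] turn 0.002 j [-0.13  0.    1.93  0.    1.2   1.01]
```

```bash
python3 -m jog '[0,-0.02,0.01,0,0,0,0,-0.02,0.01,0,0,0,0,-0.02,0.01,0,0,0]' && python3 -m jog '[0,0,0,0,0,0,0,0,0,0,0,0,0,0,0,0,0,0,0,0,0,0,0,0,0,0,0,0,0,0,0,0,0,0,0,0,0,0,0,0,0,0,0,0,0,0,0,0]' 50; python3 -c "
from h import *
delta([.5427,.0048,.076],-66);print(manip.state()['ft_torque'])"
```

```text
time: 6.32
tool_pos: [0.5417, 0.0047, 0.0754]
tool_rot: [0.0, 0.977, 0.212, 0.0]
contact_force: [-0.5, 0.7, 0.1]
gripper_width: 1.0
grasp_force: 0.0
time: 7.32
tool_pos: [0.5418, 0.0047, 0.0754]
tool_rot: [-0.0, 0.977, 0.212, 0.0]
contact_force: [-0.5, 0.6, 3.6]
gripper_width: 0.717
grasp_force: 64.1
pos [0.5418 0.0047 0.0754] yawY -65.6 tilt [ 2.e-04  1.e-04 -1.e+00] shift units [ 0.009  0.003 -0.006] turn 0.002 j [-0.13  0.01  1.93  0.    1.2   1.02]
[ 0.19071396  0.24451717 -0.04018203]
```

```bash
python3 -m jog '[0,0,0,0,0,-0.04,0,0,0,0,0,-0.085,0,0,0,0,0,-0.13,0,0,0,0,0,-0.175,0,0,0,0,0,-0.22,0,0,0,0,0,-0.265,0,0,0,0,0,-0.31,0,0,0,0,0,-0.31]'; python3 -c "
from h import *
delta([.5427,.0048,.076],-66);print(manip.state()['ft_torque'])
f=grab('scene'); cv2.imwrite('pics/tw.png',cv2.convertScaleAbs(cv2.resize(f['img'][150:250,240:340],(500,500),interpolation=2),alpha=1.5))"
```

```text
time: 8.32
tool_pos: [0.5423, 0.0044, 0.0757]
tool_rot: [0.001, 0.765, 0.644, 0.0]
contact_force: [0.9, 0.6, 3.9]
gripper_width: 0.715
grasp_force: 64.1
pos [0.5423 0.0044 0.0757] yawY -9.9 tilt [ 1.7e-03 -6.0e-04 -1.0e+00] shift units [ 0.004  0.003 -0.003] turn 0.312 j [-0.13  0.01  1.93 -0.    1.2   0.04]
[ 0.02008938 -0.04241558  0.00588961]
```

View pics/tw.png

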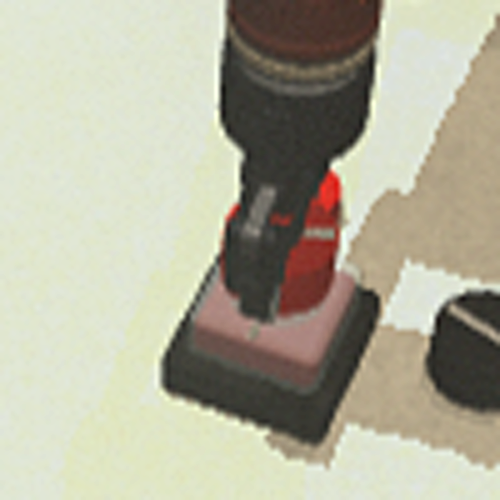

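The stripe end is now at (318,235), so the lid turns with the grip. I'll turn it the remaining ~67 degrees.

```bash
python3 -m jog '[0,0,0,0,0,-0.045,0,0,0,0,0,-0.09,0,0,0,0,0,-0.14,0,0,0,0,0,-0.19,0,0,0,0,0,-0.24,0,0,0,0,0,-0.29,0,0,0,0,0,-0.34,0,0,0,0,0,-0.375]' && python3 -m jog '[0,0,0,0,0,0,0,0,0,0,0,0]'; python3 -c "
from h import *
delta([.5427,.0048,.076],57);print(manip.state()['ft_torque'])
f=grab('scene'); cv2.imwrite('pics/tw2.png',cv2.convertScaleAbs(cv2.resize(f['img'][150:250,240:340],(500,500),interpolation=2),alpha=1.5))"
```

```text
time: 9.38
tool_pos: [0.5418, 0.0045, 0.0754]
tool_rot: [0.0, 0.277, 0.961, -0.0]
contact_force: [-0.4, 0.4, 3.9]
gripper_width: 0.716
grasp_force: 64.1
time: 9.62
tool_pos: [0.5418, 0.0045, 0.0754]
tool_rot: [0.0, 0.279, 0.96, -0.0]
contact_force: [-0.0, -0.6, 4.6]
gripper_width: 0.719
grasp_force: 64.1
pos [0.5418 0.0045 0.0754] yawY 57.6 tilt [ 5.e-04 -4.e-04 -1.e+00] shift units [-0.006  0.007 -0.006] turn 0.003 j [-0.13  0.01  1.93 -0.    1.2  -1.13]
[-0.05272649 -0.02643092  0.0042704 ]
```

View pics/tw2.png

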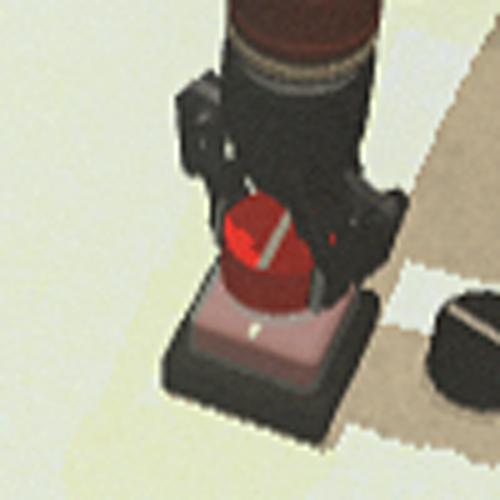

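The stripe, (290,215) to (265,265), now points at the near tick at (255,330), so the lid is free. I'll lift gently.

```bash
python3 -m jog '[0,0,-0.03,0,0,0,0,0,-0.06,0,0,0,0,0,-0.1,0,0,0,0,0,-0.1,0,0,0]'; python3 -m jog '[0,0,-0.1,0,0,0,0,0,-0.2,0,0,0,0,0,-0.35,0,0,0,0,0,-0.6,0,0,0,0,0,-0.9,0,0,0,0,0,-0.9,0,0,0,0,0,-0.9,0,0,0]'; python3 -c "
from h import *
delta([.514,-.2847,.15],57)
f=grab('scene'); cv2.imwrite('pics/lift.png',cv2.convertScaleAbs(cv2.resize(f['img'][130:250,160:340],(720,480),interpolation=2),alpha=1.5))
t=load('scene')"
```

```text
time: 10.18
tool_pos: [0.5413, 0.0048, 0.0851]
tool_rot: [-0.0, 0.278, 0.961, -0.0]
contact_force: [0.8, 0.1, -1.0]
gripper_width: 0.716
grasp_force: 65.1
time: 11.05
tool_pos: [0.5413, 0.0047, 0.1749]
tool_rot: [-0.0, 0.278, 0.961, -0.0]
contact_force: [-0.5, 0.4, -1.1]
gripper_width: 0.713
grasp_force: 66.0
pos [0.5413 0.0047 0.1749] yawY 57.7 tilt [-7.e-04  0.e+00 -1.e+00] shift units [-1.315 -2.593  0.249] turn 0.004 j [-0.13 -0.11  1.86 -0.    1.38 -1.14]
```

View pics/lift.png

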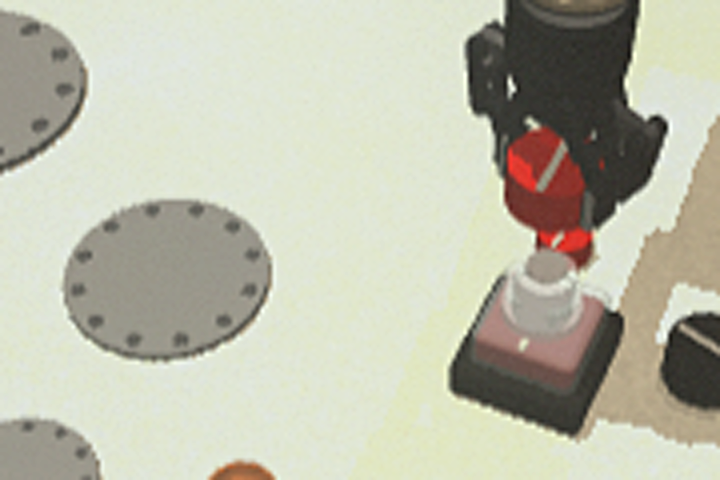

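The lid is off and held, with the bare jar neck below it. Now I'll carry it to the trivet, centred at about (165,280) in the crop.

```bash
python3 -m jog '[-0.44,-0.865,0,0,0,0,-0.44,-0.865,0,0,0,0,-0.44,-0.865,0,0,0,0,-0.44,-0.865,0,0,0,0]' && python3 -m jog '[-0.44,-0.865,0,0,0,0,-0.44,-0.865,0,0,0,0,-0.44,-0.865,0,0,0,0,-0.44,-0.865,0,0,0,0]' && python3 -m jog '[-0.44,-0.865,0.2,0,0,0,-0.44,-0.865,0.6,0,0,0,-0.44,-0.865,0.9,0,0,0,-0.44,-0.865,0.9,0,0,0,-0.44,-0.865,0.9,0,0,0,-0.44,-0.865,0.9,0,0,0]'; python3 -c "
from h import *
delta([.514,-.2847,.0154],57)"
```

```text
time: 11.6
tool_pos: [0.5321, -0.0914, 0.1741]
tool_rot: [-0.001, 0.278, 0.961, 0.0]
contact_force: [-0.9, 0.8, -0.4]
gripper_width: 0.713
grasp_force: 66.0
time: 12.1
tool_pos: [0.5237, -0.1873, 0.1748]
tool_rot: [-0.0, 0.277, 0.961, 0.0]
contact_force: [-0.1, 0.6, -1.5]
gripper_width: 0.718
grasp_force: 66.0
time: 12.85
tool_pos: [0.5162, -0.2852, 0.0877]
tool_rot: [0.002, 0.277, 0.961, -0.001]
contact_force: [0.6, 0.1, -1.6]
gripper_width: 0.715
grasp_force: 66.0
pos [ 0.5162 -0.2852  0.0877] yawY 57.8 tilt [ 0.0031 -0.0022 -1.    ] shift units [ 0.025 -0.007  0.723] turn 0.004 j [-0.63  0.1   1.82  0.    1.22 -1.64]
```

```bash
python3 -m jog '[0,0,0.3,0,0,0,0,0,0.55,0,0,0,0,0,0.68,0,0,0,0,0,0.74,0,0,0,0,0,0.74,0,0,0,0,0,0.74,0,0,0]' && python3 -m jog '[0,0,0.01,0,0,0,0,0,0.02,0,0,0,0,0,0.03,0,0,0,0,0,0.04,0,0,0,0,0,0.04,0,0,0]'; python3 -c "
from h import *
delta([.514,-.2847,.0034],57)"
```

```text
time: 13.6
tool_pos: [0.5155, -0.2858, 0.0125]
tool_rot: [0.001, 0.278, 0.961, -0.0]
contact_force: [0.5, 0.1, -1.0]
gripper_width: 0.719
grasp_force: 66.0
time: 14.22
tool_pos: [0.5146, -0.2851, 0.0071]
tool_rot: [-0.0, 0.278, 0.961, 0.0]
contact_force: [0.2, -0.2, -1.0]
gripper_width: 0.718
grasp_force: 66.0
pos [ 0.5146 -0.2851  0.0071] yawY 57.7 tilt [-4.e-04  2.e-04 -1.e+00] shift units [0.007 0.    0.037] turn 0.004 j [-0.63  0.21  1.85 -0.    1.09 -1.64]
```

```bash
python3 -m jog '[0,0,0.01,0,0,0,0,0,0.02,0,0,0,0,0,0.025,0,0,0,0,0,0.025,0,0,0]'; python3 -m jog '[0,0,0.01,0,0,0,0,0,0.01,0,0,0,0,0,0.01,0,0,0]'
```

```text
time: 14.72
tool_pos: [0.5147, -0.2852, 0.0047]
tool_rot: [-0.0, 0.278, 0.961, 0.0]
contact_force: [0.3, 0.8, -0.5]
gripper_width: 0.716
grasp_force: 66.0
time: 15.1
tool_pos: [0.5148, -0.2853, 0.0039]
tool_rot: [0.0, 0.278, 0.961, -0.0]
contact_force: [-0.2, -0.3, -0.9]
gripper_width: 0.715
grasp_force: 66.1
```

```bash
python3 -m jog '[0,0,0.01,0,0,0,0,0,0.01,0,0,0,0,0,0.01,0,0,0]'; python3 -c "
from h import *
f=grab('scene'); cv2.imwrite('pics/put.png',cv2.convertScaleAbs(cv2.resize(f['img'][150:230,160:280],(780,520),interpolation=2),alpha=1.5))"
```

```text
time: 15.48
tool_pos: [0.5149, -0.2854, 0.0038]
tool_rot: [0.0, 0.278, 0.961, -0.0]
contact_force: [-1.8, 1.5, 5.1]
gripper_width: 0.719
grasp_force: 66.6
```

View pics/put.png

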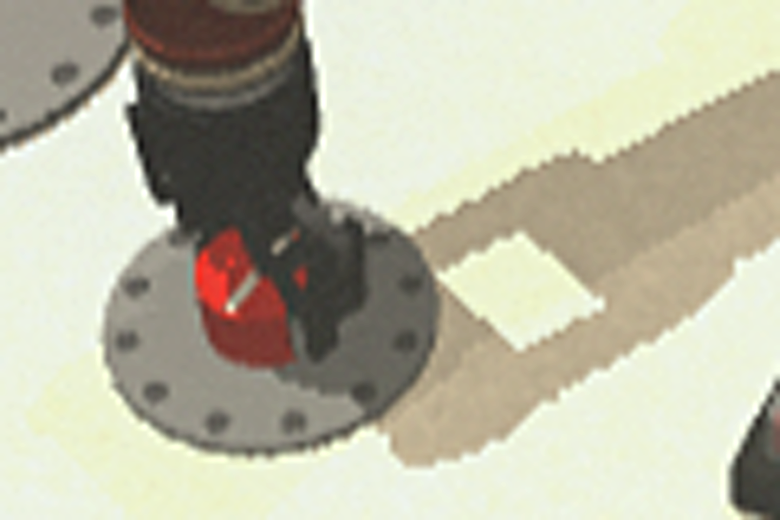

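The force has risen by 6 N and the picture shows the lid standing mid-trivet, base at about (250,355). I'll release and retreat straight up.

```bash
python3 -m jog '[0,0,0,0,0,0,0,0,0,0,0,0,0,0,0,0,0,0,0,0,0,0,0,0,0,0,0,0,0,0,0,0,0,0,0,0,0,0,0,0,0,0,0,0,0,0,0,0]' 85 && python3 -m jog '[0,0,-0.1,0,0,0,0,0,-0.25,0,0,0,0,0,-0.5,0,0,0,0,0,-1,0,0,0,0,0,-1,0,0,0,0,0,-1,0,0,0,0,0,-1,0,0,0]'; python3 -c "
from h import *
f=grab('scene'); cv2.imwrite('pics/end.png',cv2.convertScaleAbs(cv2.resize(f['img'][110:250,130:340],(780,520),interpolation=2),alpha=1.5))"
```

```text
time: 16.52
tool_pos: [0.5147, -0.2852, 0.0028]
tool_rot: [0.0, 0.278, 0.961, -0.0]
contact_force: [-0.0, 0.3, -0.0]
gripper_width: 0.995
grasp_force: 0.0
time: 17.4
tool_pos: [0.5139, -0.2846, 0.1015]
tool_rot: [-0.001, 0.278, 0.961, 0.0]
contact_force: [-0.3, 0.2, -0.0]
gripper_width: 1.001
grasp_force: 0.0
```

View pics/end.png

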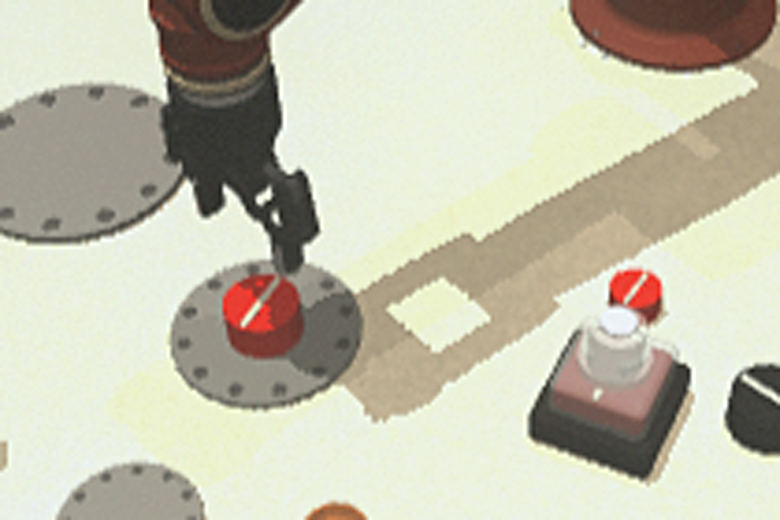

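The lid stands flat at about (262,320), wholly on the trivet, and the gripper is clear above it. Handing in.

```bash
python3 -c "
from plant import manip
print(manip.job_done())"
```

```text
the job is handed in; nothing more can be done
None
```

The red lid is unscrewed, lifted off and standing open side down, wholly on the middle trivet; the yellow lid was not touched, and the job was handed in at about 17.5 s, with no verdict returned.

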